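# Build up a fuel injector: spindle, spacer, new nozzle, cap nut

### The job

An injector body is held upside down in the round assembly stand with its spring already in the bore: build up its nozzle end. In this order, put the brass spindle into the bore with its disc foot down, the bright spacer disc over the spindle's pin flat onto the body, the bright new nozzle tip up on the spacer, and last the dark cap nut, hexagon up, over the nozzle until it rests on the body's first thread, ready for screwing down. Leave the blackened old nozzle, the turquoise case and the wire brush where they are.

Things in the scene. Friction and masses are not known exactly. Their poses are not given: they have to be found in the camera images.
- stand: Fixed. Origin on its upright axis at the bench top, z up. Dark round foot 100 mm across, 12 high; clamp 70 across, 34 high, its ears and bolt 52 out to -x; in it the steel injector body, its thread 53 across, the upper end (first thread) a ledge 56 mm above the bench, then a plain pilot 39 across with flat top at 64 mm. Bore 30 across, its floor (the spring, unyielding) at 46 mm. Stands at any of six spots.
- spindle: Loose brass mushroom shape standing on its disc foot. Origin: centre of the foot's underside, z up along the pin. Foot 26 mm across, 8 thick, lower edge bevelled; pin 12 across, from 8 to 48 mm up, end tapered. 60 g. Take it by the top 24 mm of the pin, as 18 mm sink into the bore. Home: foot on the bore's floor, underside 46 mm above the bench.
- spacer: Loose bright steel disc lying flat, 38 mm across, 12 thick, with a 16 mm hole through the middle for the spindle's pin and three tiny oil holes; both faces alike. Origin: centre of its underside, z up. 80 g. Home: flat on the body's top face, underside 64 mm above the bench.
- nozzle: Loose new nozzle, bright steel, standing tip up. Origin: centre of its underside, z up. Collar 38 mm across, 26 high; on it a stem 21 across from 26 to 60 mm, then a small tip, its end 78 mm up. Blind hole in the underside, 16 across, 21 deep, for the end of the spindle's pin. 180 g. Home: on the spacer, underside 76 mm above the bench.
- cap_nut: Loose dark steel nut, hexagon up, 68 mm high. Origin: centre of its underside, z up. Round skirt 55 mm across, 52 high, bore 47 across and 50 deep from below; above it a hexagon 46 across flats with a 29 mm hole for the nozzle's stem. 280 g. Home: lower rim on the first thread, underside 56 mm above the bench; it does not touch the nozzle's collar until screwed down later.
- worn_nozzle: Bystander, loose: the old nozzle, brown-black with burnt carbon, standing tip up. Same shape and size as the new one (collar 38 mm across, 78 mm high). Origin: centre of its underside. Not to be used or moved.
- shim_case: Bystander, loose: closed flat turquoise case, 72 x 130 x 26 mm, long along its y; origin at the centre of its underside. To the right of the work.
- brass_brush: Bystander, loose: wire brush with a wooden handle, 22 x 210 x 26 mm, lying along its y; origin at the centre of its underside. To the left of the work.

How it is judged:
On the way, in this order (a step that is already met when the one before it is completed fails the run):
1. the brass spindle stands in the bore, foot on its floor (horizontal distance between spindle and stand below 0.006 m and z of spindle in the frame of stand between 0.043 and 0.049 m and angle between spindle's own z axis and vertical below 0.1 rad), for 0.2 s.
2. the spacer lies over the pin, flat on the injector body (all of step 1 and horizontal distance between spacer and stand below 0.008 m and z of spacer in the frame of stand between 0.061 and 0.067 m and angle between spacer's own z axis and vertical below 0.1 rad), for 0.2 s.
3. the new nozzle stands tip up on the spacer (all of step 2 and horizontal distance between nozzle and stand below 0.008 m and z of nozzle in the frame of stand between 0.073 and 0.079 m and angle between nozzle's own z axis and vertical below 0.1 rad), for 0.2 s.
4. the cap nut sits over the nozzle on the first thread (all of step 3 and horizontal distance between cap_nut and stand below 0.008 m and z of cap_nut in the frame of stand between 0.053 and 0.059 m and angle between cap_nut's own z axis and vertical below 0.1 rad), for 0.2 s.
At the end, for the whole second after the job is handed in: Spindle, spacer, new nozzle and cap nut are all stacked on the injector body at their seats: undersides 46, 64, 76 and 56 mm above the bench (each within 3 mm), upright within 0.1 rad, on the stand's axis within 6 mm (spindle) or 8 mm (the others), at rest (all of step 4 and linear speed of each of spindle, spacer, nozzle, cap_nut below 0.02 m/s); the robot touches nothing.
It fails at once if the worn nozzle is shoved more than 20 mm or tipped over (distance of worn_nozzle from where it was at the start of the episode above 0.02 m or angle between worn_nozzle's own z axis and vertical above 0.3 rad).
It fails at once if the shim case is shoved more than 20 mm or tipped over (distance of shim_case from where it was at the start of the episode above 0.02 m or angle between shim_case's own z axis and vertical above 0.3 rad).
It fails at once if the brass brush is shoved more than 20 mm or tipped over (distance of brass_brush from where it was at the start of the episode above 0.02 m or angle between brass_brush's own z axis and vertical above 0.3 rad).
It also fails if it takes over 120 s, if anything falls off the work surface, if the arm or the gripper's body presses on something with over 40 N, if the wrist force passes 120 N, or if a joint passes its speed limit or range.

### The arm

A 6-joint arm with a two-finger parallel gripper is mounted at the origin on a cart in front of the work surface, level with it; the furniture and walls round the work are solid. World frame = base frame: x ahead of the robot, y to its left, z up, the work surface at z = 0. Lengths are in m, angles in rad, forces in N, time in s.
With the tool pointing down it reaches from about 0.25 to 0.8 m from the base axis. Payload 8.5 kg.
Tool frame: the origin (TCP) lies at the very end of the fingers, on their centre line; the grasp point (between the pads) lies 19 mm behind it; z points along the fingers, y is the direction in which the jaws open and shut (so a half turn about z gives the same grasp; the last joint's range is limited). The gripper opens to 85 mm and grips with 20 to 120 N. Pads are 22 mm wide; open, the fingers measure 114 mm over their backs; the gripper's body (76 mm by 85 mm) begins 54 mm behind the grasp point. The pads swing forward as they close: fully open they stand 13 mm farther back than shut.
Start: joints at [1.162, 0.238, -0.013, 1.319, 0, 1.571], TCP at [0.209, 0.482, 0.231] pointing down, gripper open.
Joint ranges: [-2.66, 2.66], [-1.03, 1.9], [-1.14, 1.46], [-1.82, 2.27], [-1.45, 1.34], [-3.14, 3.14]. Speed limits (rad/s): [2.22, 2.22, 2.79, 3.14, 3.14, 3.14].

### API

Orientations are given as a unit quaternion [x, y, z, w].
In Python, from rig import env, vision, hand_in gives the robot as it stands. The module is installed in compiled form; this text tells all that it offers.
- The arm moves only by the shell command python3 -m jog 'ROWS' [OPENING] [FORCE]. ROWS is text: rows parted by semicolons, each of 4 numbers parted by spaces: the shift along the world's x, y, z in cm, then the turn about the world's z in rad. A call has 1 to 8 rows; each row is the pose to reach, as a shift and turn from the pose commanded when the call began; what a row does not reach only later rows make up. A row lasts 1/8 s, in which the tool goes at most 62.5 mm and 10.7 degrees, less where a joint would pass 70% of its speed; a pose out of reach is approached as far as the arm can. A call with a gripper value outside its range is refused whole. OPENING is the opening, from 0 (shut) to 1 (fully open), set as the call begins (- or left out, the last holds). The fingers move at their own pace and stop on an object; FORCE is the grip in N (left out, the last holds). Time passes only in rows, so rows that repeat a pose let the fingers close. It gives the time, the measured TCP pose, the force and the opening at its end, in the units of the state.
- env.read_state(): the state, without advancing time (a new reading comes with each control period).
- vision.read_camera(name): name is "scene" or "top" or "wrist"; returns a dict with "img" (384x512x3 uint8, red, green, blue), "range_z" (384x512 float32, m along the optical axis (not along the pixel's ray), 0 where there is no reading), "K" (3x3 intrinsics, pixels), "R" (3x3) and "t" (3): a world point X has camera coordinates R X + t. Camera axes: x right, y down, z forward; pixel columns grow to the right and rows downward; lengths in m; the calibration is good to about 2 mm. A picture is of the moment at which its call begins.
- hand_in(): hands the job in, once; it reports no verdict.
The state is a dict: "t": time; "joint_pos": joint angles; "joint_vel": joint speeds; "joint_efforts": joint torques, N m; "ee_pos": TCP position; "tcp_rot": TCP orientation; "ft_force": force on the tool from outside, world axes, zero at the start; "wrist_torque": the same for the moment, N m; "grip_width": opening from 0.0 (shut) to 1.0 (fully open).
Only numpy, scipy, OpenCV 4.12 (cv2) and the standard library are available. Lean on these libraries where they do the work, as an engineer would, in place of code of your own. Each camera call takes 0.05 s, during which the arm holds its last target.

## Working session

There is one attempt and no reset: what is moved stays moved. The work goes in short steps, Python scripts to look and compute and a shell command to move; the robot and the scene stay as the last step left them, time stands still between calls to the robot, and variables do not carry over. Pictures are saved under pics/ and viewed, and the job is handed in when it is done.

```bash
mkdir -p pics; cat > h.py <<'E'
import numpy as np, cv2
from rig import env, vision
def shot(n,f):
    c=vision.read_camera(n); cv2.imwrite('pics/'+f,c['img'][:,:,::-1]); np.savez('pics/'+f[:-4]+'.npz',**c); return c
def cloud(c):
    z=c['range_z']; K=c['K']; v,u=np.mgrid[:z.shape[0],:z.shape[1]]
    P=np.stack([(u-K[0,2])/K[0,0]*z,(v-K[1,2])/K[1,1]*z,z],-1)
    return (P-c['t'])@c['R'], z>0
E
python3 - <<'E'
from h import *
for n in ['scene','top']:
    c=shot(n,n+'0.png'); print(n,c['K'].round(1).tolist(),(-c['R'].T@c['t']).round(3))
s=env.read_state(); print(s['t'],s['ee_pos'],s['tcp_rot'],s['grip_width'])
E
```

```text
scene [[417.1, 0.0, 261.1], [0.0, 417.1, 185.4], [0.0, 0.0, 1.0]] [ 0.159 -0.512  0.868]
top [[483.0, 0.0, 256.7], [0.0, 483.0, 194.1], [0.0, 0.0, 1.0]] [0.317 0.088 1.239]
0.1 [0.20852825 0.4814066  0.2307344 ] [ 2.02970786e-01  9.79184579e-01 -6.33222674e-04 -1.36807586e-04] 1.000130254036973
```

View pics/scene0.png

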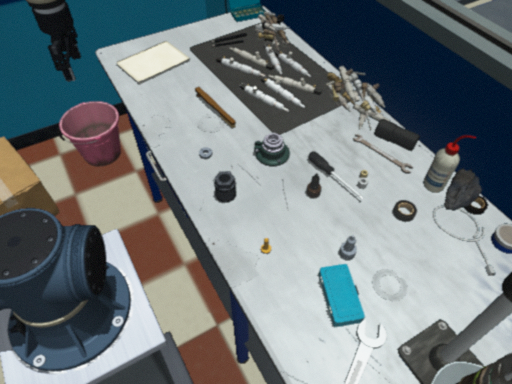

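View pics/top0.png

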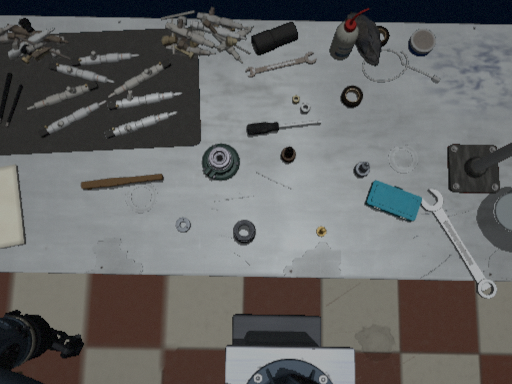

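The top view shows the stand at about (220,161), the worn nozzle at (288,155) and the new nozzle at (362,170). The spacer is at (183,225), the cap nut at (244,232), the spindle at (321,231), the case at (393,200) and the brush at (122,182). Next I measure them with depth.

```bash
cat > loc.py <<'E'
from h import *
def loc(c,rng,boxes):
    P,ok=cloud(c)
    for n,(u,v,r,h0,h1) in boxes.items():
        sub=P[v-r:v+r,u-r:u+r].reshape(-1,3)
        b=np.median(sub[np.abs(sub[:,2])<.006][:,2])if (np.abs(sub[:,2])<.006).any() else 0
        q=sub[(sub[:,2]>h0)&(sub[:,2]<h1)]
        if len(q)<3: print(n,len(q)); continue
        (x,y),rad=cv2.minEnclosingCircle(q[:,:2].astype(np.float32))
        print(n,'bench',b.round(4),'n',len(q),'mean',q.mean(0).round(4),'circ',round(x,4),round(y,4),round(rad,4),'zmax',q[:,2].max().round(4))
E
python3 - <<'E'
from loc import *
c=dict(np.load('pics/top0.npz'))
loc(c,0,dict(stand_top=(220,161,25,.058,.07),stand_cl=(220,161,25,.05,.07),worn_col=(288,155,14,.02,.03),worn_stem=(288,155,14,.05,.09),
 noz_col=(362,170,14,.02,.03),noz_stem=(362,170,14,.05,.09),spacer=(183,225,14,.008,.02),nut=(244,232,18,.06,.08),nutsk=(244,232,18,.04,.08),spin=(321,231,12,.005,.012),pin=(321,231,12,.03,.06),case=(393,200,40,.018,.04),brush=(122,182,50,.015,.04)))
im=c['img'][130:260,60:430,::-1]
cv2.imwrite('pics/topz.png',cv2.resize(im[:, :],None,fx=2.1,fy=2.1,interpolation=cv2.INTER_CUBIC))
E
```

```text
stand_top bench -0.0005 n 90 mean [0.6104 0.187  0.0624] circ 0.6084 0.1876 0.0239 zmax 0.0683
stand_cl bench -0.0005 n 261 mean [0.6108 0.1868 0.0573] circ 0.6123 0.1879 0.0277 zmax 0.0683
worn_col bench -0.0009 n 94 mean [0.6266 0.0124 0.0248] circ 0.632 0.0109 0.0192 zmax 0.0291
worn_stem bench -0.0009 n 59 mean [0.63   0.0121 0.0633] circ 0.6314 0.0121 0.0101 zmax 0.0767
noz_col bench -0.0012 n 99 mean [ 0.5903 -0.1791  0.0248] circ 0.5854 -0.1908 0.0337 zmax 0.0295
noz_stem bench -0.0012 n 61 mean [ 0.5952 -0.1784  0.0636] circ 0.5967 -0.1802 0.0106 zmax 0.0795
spacer bench -0.0005 n 124 mean [0.4444 0.2786 0.0119] circ 0.4441 0.2786 0.0188 zmax 0.0183
nut bench -0.0007 n 208 mean [0.4282 0.1204 0.0675] circ 0.4284 0.1207 0.0258 zmax 0.0743
nutsk bench -0.0007 n 307 mean [0.4259 0.1201 0.0623] circ 0.4281 0.1208 0.0282 zmax 0.0743
spin bench -0.0006 n 47 mean [ 0.4323 -0.0729  0.0076] circ 0.4338 -0.0742 0.0301 zmax 0.0112
pin bench -0.0006 n 22 mean [ 0.4344 -0.0746  0.0436] circ 0.4337 -0.0754 0.0056 zmax 0.0495
case bench -0.001 n 1450 mean [ 0.5206 -0.2527  0.0248] circ 0.5504 -0.2605 0.1115 zmax 0.0399
brush bench 0.0001 n 701 mean [0.5696 0.446  0.0243] circ 0.583 0.4425 0.1107 zmax 0.0321
```

View pics/topz.png

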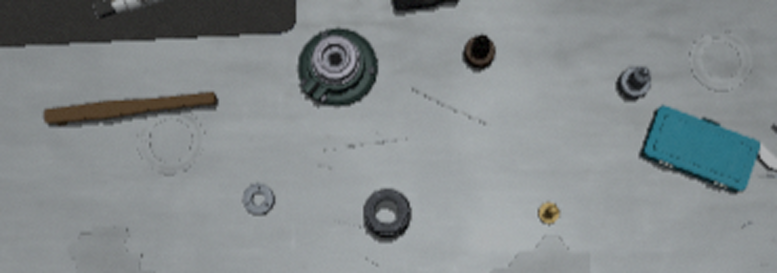

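```bash
python3 -m jog '3 -6 0 0.1; 6 -12 0 0.2; 8.5 -18 0 0.3; 11 -24 0 0.41; 13 -30 0 0.41; 15.5 -36 0 0.41; 18 -42 0 0.41; 20 -47 0 0.41' 0.6; python3 -m jog '1 -4 0 0; 2.2 -8.6 0 0; 2.2 -8.6 0 0; 2.2 -8.6 0 0'
python3 - <<'E'
from h import *
c=shot('wrist','w0.png'); print(c['K'].round(1).tolist(),(-c['R'].T@c['t']).round(3),c['R'].round(2).tolist())
s=env.read_state(); print(s)
E
```

```text
t: 1.1
ee_pos: [0.4048, 0.02, 0.2313]
tcp_rot: [-0.001, 1.0, 0.0, 0.0]
ft_force: [0.7, -0.1, 0.1]
grip_width: 0.602
t: 1.6
ee_pos: [0.4261, -0.0638, 0.231]
tcp_rot: [-0.0, 1.0, 0.0, -0.0]
ft_force: [-0.1, -0.0, 0.6]
grip_width: 0.597
[[269.9, 0.0, 257.4], [0.0, 269.9, 188.9], [0.0, 0.0, 1.0]] [ 0.358 -0.063  0.373] [[-0.0, 1.0, -0.0], [0.96, 0.0, 0.27], [0.27, -0.0, -0.96]]
{'t': 1.65, 'joint_pos': array([-1.47646226e-01,  7.73093578e-02, -2.12049310e-01,  1.28210122e+00,
        1.84780435e-04, -1.49123589e-01]), 'joint_vel': array([ 0.01816182, -0.00569414, -0.00114081, -0.00114821, -0.00223381,
       -0.00346938]), 'joint_efforts': array([-9.71365906e-01, -4.02582657e+01,  3.45123732e+01, -3.66227806e-02,
       -3.44878575e-02, -6.36902580e-03]), 'ee_pos': array([ 0.42609579, -0.06331529,  0.23110033]), 'tcp_rot': array([-7.38650765e-04,  9.99999668e-01,  1.40425584e-04, -3.14474751e-04]), 'ft_force': array([-0.46849474, -0.90799839,  1.0407532 ]), 'wrist_torque': array([ 0.00618863,  0.02635838, -0.06145475]), 'grip_width': 0.5992448236275845}
```

View pics/w0.png

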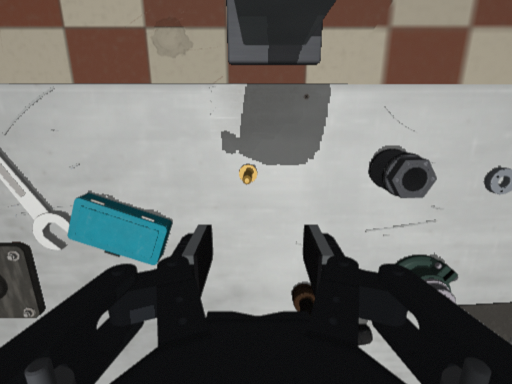

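Wrist view: the spindle stands at (248,174) with the cap nut at (408,172). The opened fingers frame the area below centre. I measure the spindle in this view too.

```bash
python3 - <<'E'
from loc import *
c=dict(np.load('pics/w0.npz'))
loc(c,0,dict(foot=(248,174,14,.004,.012),pin=(248,174,14,.02,.06),pintop=(248,174,14,.043,.06)))
P,ok=cloud(c)
hsv=cv2.cvtColor(c['img'],cv2.COLOR_RGB2HSV)
m=(hsv[...,1]>110)&(hsv[...,0]>12)&(hsv[...,0]<32); m[:140]=0;m[200:]=0;m[:,:225]=0;m[:,275:]=0
q=P[m];print(len(q),q.mean(0)); 
for lo,hi in[(.003,.012),(.012,.03),(.03,.045),(.045,.06)]:
    k=q[(q[:,2]>lo)&(q[:,2]<hi)]; 
    if len(k): print(lo,len(k),k.min(0).round(4),k.max(0).round(4),((k.min(0)+k.max(0))/2).round(4))
E
```

```text
foot bench -0.0006 n 168 mean [ 0.4355 -0.0762  0.0074] circ 0.4385 -0.0766 0.013 zmax 0.0102
pin bench -0.0006 n 99 mean [ 0.4364 -0.0762  0.0408] circ 0.4382 -0.0767 0.0058 zmax 0.0485
pintop bench -0.0006 n 64 mean [ 0.4378 -0.0763  0.0459] circ 0.4385 -0.0762 0.0055 zmax 0.0485
251 [ 0.43515798 -0.07626076  0.0235414 ]
0.003 143 [ 0.427  -0.0888  0.0051] [ 0.4486 -0.0652  0.0102] [ 0.4378 -0.077   0.0077]
0.012 24 [ 0.4325 -0.0825  0.0128] [ 0.4372 -0.0716  0.0298] [ 0.4349 -0.0771  0.0213]
0.03 36 [ 0.4326 -0.0819  0.0309] [ 0.4432 -0.0712  0.045 ] [ 0.4379 -0.0766  0.0379]
0.045 46 [ 0.4338 -0.0813  0.0451] [ 0.4429 -0.0724  0.0485] [ 0.4383 -0.0768  0.0468]
```

```bash
python3 -m jog '1.1 -1.3 -4 0; 1.1 -1.3 -9 0; 1.1 -1.3 -13 0; 1.1 -1.3 -15 0; 1.1 -1.3 -15 0' 0.6; python3 - <<'E'
from h import *
c=shot('wrist','w1.png'); print(env.read_state()['ee_pos'])
from loc import *
loc(c,0,dict(pintop=(256,190,60,.043,.052)))
E
```

```text
t: 2.28
ee_pos: [0.4362, -0.0755, 0.0803]
tcp_rot: [-0.002, 1.0, 0.0, -0.001]
ft_force: [-0.1, -0.0, 0.3]
grip_width: 0.6
[ 0.43717266 -0.07587255  0.0813616 ]
pintop bench -0.0005 n 203 mean [ 0.4375 -0.0766  0.0459] circ 0.439 -0.0766 0.006 zmax 0.0485
```

View pics/w1.png

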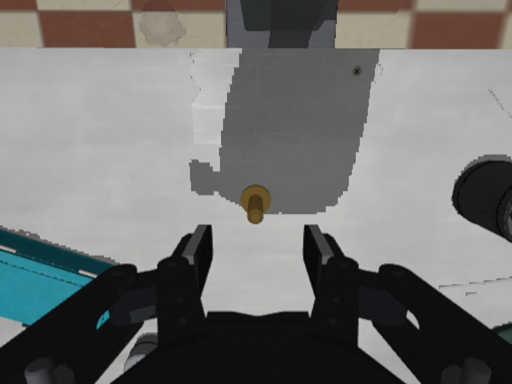

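The pin tip at (256,215) is centred between the fingers, so I descend and grip.

```bash
python3 -m jog '0.1 0 -3 0; 0.1 0 -5 0; 0.1 0 -6 0; 0.1 0 -6 0'; python3 -m jog '0 0 0 0;0 0 0 0;0 0 0 0;0 0 0 0;0 0 0 0;0 0 0 0' 0 50; python3 -m jog '0 0 1 0; 0 0 3 0; 0 0 7 0; 0 0 12 0; 0 0 17 0; 0 0 20 0; 0 0 20 0; 0 0 20 0'; python3 - <<'E'
from h import *
c=shot('wrist','w2.png'); print(env.read_state()['ee_pos'])
E
```

```text
t: 2.82
ee_pos: [0.4387, -0.0767, 0.0217]
tcp_rot: [-0.001, 1.0, -0.0, 0.0]
ft_force: [0.4, -0.5, 0.4]
grip_width: 0.599
t: 3.58
ee_pos: [0.4391, -0.0772, 0.022]
tcp_rot: [-0.0, 1.0, -0.0, 0.001]
ft_force: [-1.3, 0.5, 5.3]
grip_width: 0.117
t: 4.58
ee_pos: [0.438, -0.0768, 0.2208]
tcp_rot: [-0.001, 1.0, 0.0, -0.0]
ft_force: [0.1, 0.1, -1.3]
grip_width: 0.116
[ 0.43772721 -0.07680244  0.22037502]
```

View pics/w2.png

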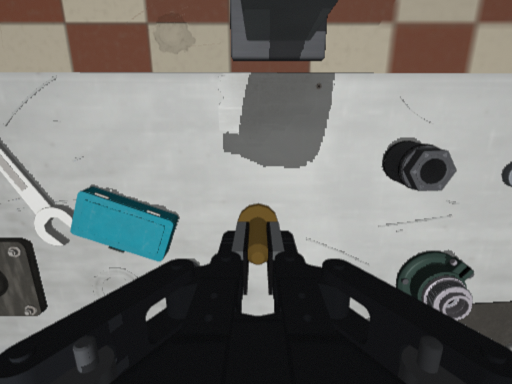

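The spindle is held vertically, with its foot at (258,218). Next I move short of the stand and measure it with the wrist camera.

```bash
python3 -m jog '1 3 0 0; 3 7.5 0 0; 5 12.5 0 0; 7 17.5 0 0; 9 22 0 0; 10.2 25.5 0 0; 10.2 26.4 0 0; 10.2 26.4 0 0'; python3 -m jog '0 0 0 0; 0 0 0 0; 0 0 0 0'
cat > st.py <<'E'
from h import *
import sys
c=shot('wrist',sys.argv[1]); s=env.read_state(); print(s['ee_pos'].round(4))
P,ok=cloud(c)
def fit(m,name):
    q=P[m]
    if len(q)<10: print(name,len(q)); return
    (x,y),r=cv2.minEnclosingCircle(q[:,:2].astype(np.float32))
    v,u=np.nonzero(m)
    print(name,len(q),'mean',q.mean(0).round(4),'circ',round(x,4),round(y,4),round(r,4),'px',u.mean().round(1),v.mean().round(1))
near=(np.hypot(P[...,0]-.612,P[...,1]-.187)<.04)&ok
fit(near&(P[...,2]>.061)&(P[...,2]<.067),'top64')
fit(near&(P[...,2]>.053)&(P[...,2]<.059),'ledge56')
for b in (.05,):
    q=P[near&(P[...,2]>.0615)&(P[...,2]<.067)]
    # iterative ring centre: mean-angle-independent midpoint fit by extents
    A=np.linspace(0,np.pi,18,endpoint=False); D=np.stack([np.cos(A),np.sin(A)],1); pr=q[:,:2]@D.T
    mid=(pr.max(0)+pr.min(0))/2; print('extent',np.linalg.lstsq(D,mid,rcond=None)[0].round(4),'diam',(pr.max(0)-pr.min(0)).round(4).mean())
hole=near&(P[...,2]>.04)&(P[...,2]<.052)&(np.hypot(P[...,0]-.612,P[...,1]-.187)<.02)
fit(hole,'bore floor')
E
python3 st.py w3.png
```

```text
t: 5.62
ee_pos: [0.5397, 0.187, 0.2201]
tcp_rot: [-0.001, 1.0, -0.001, -0.001]
ft_force: [-0.2, -0.4, -1.1]
grip_width: 0.116
t: 6.0
ee_pos: [0.5405, 0.1864, 0.2216]
tcp_rot: [-0.0, 1.0, -0.0, 0.0]
ft_force: [0.6, 0.4, -0.7]
grip_width: 0.117
[0.5405 0.1865 0.2215]
top64 0
ledge56 0Traceback (most recent call last):
  File "st.py", line 18, in <module>
    mid=(pr.max(0)+pr.min(0))/2; print('extent',np.linalg.lstsq(D,mid,rcond=None)[0].round(4),'diam',(pr.max(0)-pr.min(0)).round(4).mean())
         ~~~~~~^^^
    return umr_maximum(a, axis, None, out, keepdims, initial, where)
ValueError: zero-size array to reduction operation maximum which has no identity
```

View pics/w3.png

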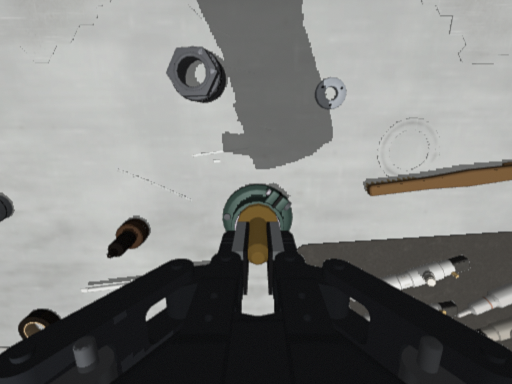

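The stand at (258,210) is hidden behind the held foot, so I shift farther in +x.

```bash
python3 -m jog '2 0 0 0; 5 0 1 0; 9 0 2 0; 11.5 0 2 0; 11.5 0 2 0; 11.5 0 2 0; 11.5 0 2 0'; python3 st.py w4.png
```

```text
t: 6.92
ee_pos: [0.6547, 0.1871, 0.2416]
tcp_rot: [-0.001, 1.0, -0.0, -0.0]
ft_force: [-0.1, 0.1, -0.0]
grip_width: 0.118
[0.6548 0.1871 0.2417]
top64 351 mean [0.6161 0.1865 0.0632] circ 0.6165 0.1865 0.0194 px 256.5 138.4
ledge56 740 mean [0.615  0.1864 0.0552] circ 0.6164 0.1862 0.027 px 256.5 136.8
extent [0.6164 0.1865] diam 0.0378
bore floor 469 mean [0.6172 0.1864 0.0457] circ 0.6168 0.1864 0.015 px 256.5 138.1
```

View pics/w4.png

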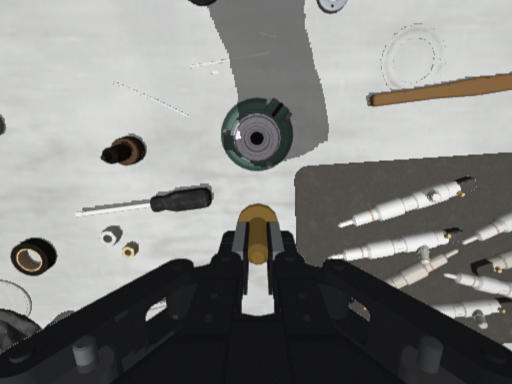

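The wrist view shows the stand axis at (256,138), world (0.6166, 0.1864), with top 64 and floor 46 as expected. I move over it and lower.

```bash
python3 -m jog '-2 0 0 0; -3.8 -0.05 0 0; -3.8 -0.05 -4 0; -3.8 -0.05 -9 0; -3.8 -0.05 -13 0; -3.8 -0.05 -15 0; -3.8 -0.05 -15 0; -3.8 -0.05 -15 0'; python3 -m jog '0 0 0 0; 0 0 0 0';python3 - <<'E'
from h import *
c=shot('wrist','w5.png'); print([env.read_state()[k].round(4) for k in('ee_pos','ft_force')])
cv2.imwrite('pics/w5z.png',cv2.resize(c['img'][150:300,170:350,::-1],None,fx=4,fy=4))
E
```

```text
t: 7.98
ee_pos: [0.6179, 0.1868, 0.0927]
tcp_rot: [-0.001, 1.0, 0.0, 0.001]
ft_force: [0.6, 0.5, -0.2]
grip_width: 0.118
t: 8.22
ee_pos: [0.6179, 0.1867, 0.0922]
tcp_rot: [-0.001, 1.0, 0.0, 0.001]
ft_force: [-0.9, -0.1, -1.2]
grip_width: 0.113
[array([0.6178, 0.1867, 0.092 ]), array([-0.2649, -0.5518, -1.0261])]
```

View pics/w5z.png

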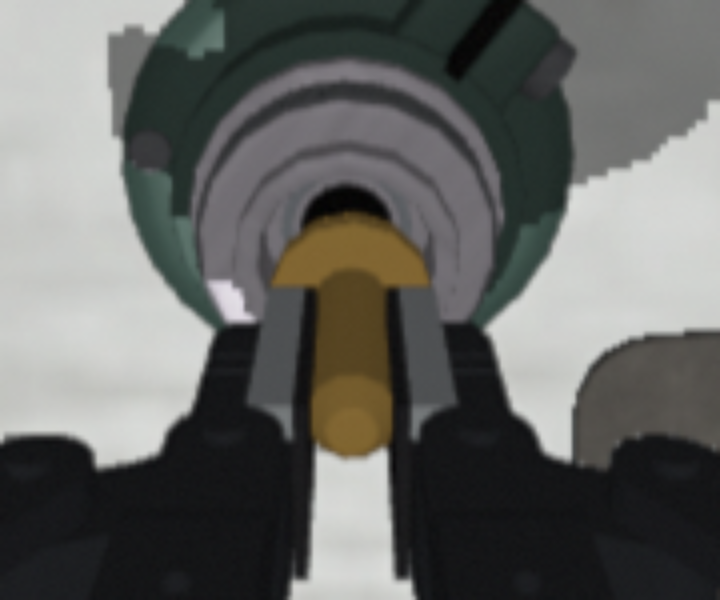

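The foot is at zoomed column 351 and the bore at about 350, so they line up sideways. I check the fore/aft gap with depth.

```bash
python3 - <<'E'
from h import *
c=dict(np.load('pics/w5.npz'));P,ok=cloud(c)
hsv=cv2.cvtColor(c['img'],cv2.COLOR_RGB2HSV)
m=(hsv[...,1]>110)&(hsv[...,0]>10)&(hsv[...,0]<32);m[:195]=0;m[262:]=0;m[:,:225]=0;m[:,290:]=0
q=P[m];f=q[(q[:,2]<.083)&(q[:,2]>.066)];print(len(f),f.min(0).round(4),f.max(0).round(4),np.percentile(f[:,2],[5,50,95]).round(4))
k=q[q[:,2]>.11];print('pin top',len(k),k.min(0).round(4),k.max(0).round(4))
g=f[f[:,2]>.073] # front rim top arc: fit circle r 13
from scipy.optimize import least_squares
# front boundary per y
bs=[]
for y in np.arange(.176,.198,.001):
    s=f[np.abs(f[:,1]-y)<.0006]
    if len(s): bs.append([s[:,0].min(),y])
bs=np.array(bs);r=least_squares(lambda p:np.hypot(bs[:,0]-p[0],bs[:,1]-p[1])-.013,[.617,.187]);print('foot ctr',r.x.round(4),np.abs(r.fun).max().round(4))
E
```

```text
524 [0.6044 0.1752 0.0725] [0.6154 0.1989 0.0829] [0.0748 0.0776 0.0805]
pin top 426 [0.55   0.1825 0.11  ] [0.6234 0.1923 0.2343]
foot ctr [0.6177 0.1873] 0.0005
```

```bash
python3 -m jog '-0.1 -0.08 0 0; -0.1 -0.08 -0.5 0; -0.1 -0.08 -0.9 0; -0.1 -0.08 -1.3 0; -0.1 -0.08 -1.7 0; -0.1 -0.08 -2.0 0; -0.1 -0.08 -2.0 0'
```

```text
t: 9.15
ee_pos: [0.6163, 0.1857, 0.071]
tcp_rot: [-0.001, 1.0, -0.0, -0.0]
ft_force: [0.9, -0.3, -0.4]
grip_width: 0.114
```

```bash
python3 -m jog '0 0 -0.1 0; 0 0 -0.2 0; 0 0 -0.3 0; 0 0 -0.3 0'
```

```text
t: 9.65
ee_pos: [0.6165, 0.1857, 0.0682]
tcp_rot: [-0.001, 1.0, -0.0, -0.0]
ft_force: [0.2, -1.1, -1.7]
grip_width: 0.119
```

```bash
python3 -m jog '0 0 -0.05 0; 0 0 -0.1 0; 0 0 -0.1 0'; python3 -m jog '0 0 0 0; 0 0 0 0; 0 0 0 0; 0 0 0 0' 0.35; python3 -m jog '0 0 2 0; 0 0 5 0; 0 0 10 0; 0 0 14 0; -1 0 18 0; 1 0 18 0; 4 0 18 0; 4 0 18 0'; python3 st.py w6.png; python3 - <<'E'
from h import *
c=dict(np.load('pics/w6.npz'));cv2.imwrite('pics/w6z.png',cv2.resize(c['img'][80:230,170:350,::-1],None,fx=4,fy=4))
P,ok=cloud(c);hsv=cv2.cvtColor(c['img'],cv2.COLOR_RGB2HSV)
m=(hsv[...,1]>110)&(hsv[...,0]>10)&(hsv[...,0]<32)&(np.hypot(P[...,0]-.6166,P[...,1]-.1864)<.02)
q=P[m];k=q[q[:,2]>.089];print(k.mean(0).round(4),((k.max(0)+k.min(0))/2).round(4),k[:,2].max(), 'foot z',np.median(q[q[:,2]<.06][:,2]))
E
```

```text
t: 10.02
ee_pos: [0.6166, 0.1858, 0.0681]
tcp_rot: [-0.001, 1.0, 0.0, 0.0]
ft_force: [-1.7, -1.2, 6.0]
grip_width: 0.119
t: 10.52
ee_pos: [0.6165, 0.1858, 0.0671]
tcp_rot: [-0.001, 1.0, -0.0, -0.0]
ft_force: [0.0, -0.1, -0.4]
grip_width: 0.348
t: 11.52
ee_pos: [0.6577, 0.1856, 0.2462]
tcp_rot: [-0.0, 1.0, -0.0, -0.0]
ft_force: [-1.0, -0.8, 0.7]
grip_width: 0.353
[0.6567 0.1856 0.2464]
top64 344 mean [0.616  0.1865 0.0632] circ 0.6164 0.1862 0.0194 px 257.8 135.5
ledge56 915 mean [0.6152 0.1864 0.055 ] circ 0.6166 0.1865 0.027 px 257.7 134.2
extent [0.6165 0.1864] diam 0.037894444444444446
bore floor 119 mean [0.618  0.1867 0.0464] circ 0.6167 0.1864 0.015 px 257.9 136.2
[0.6161 0.1862 0.0921] [0.6164 0.1862 0.0919] 0.09459597405990199 foot z 0.05352994960678891
```

View pics/w6z.png

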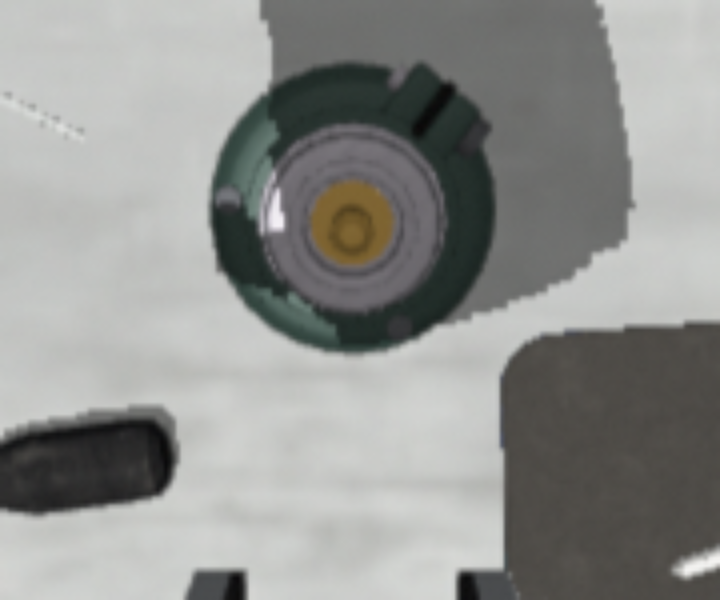

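The spindle stands upright in the bore: pin at (0.6164, 0.1862), foot top at 53.5 mm. The spacer is next.

```bash
python3 -m jog '-4 2 0 0; -9 4.5 0 0; -14 7 -2 0; -17.5 9.1 -6 0; -17.5 9.1 -10 0; -17.5 9.1 -10 0; -17.5 9.1 -10 0; -17.5 9.1 -10 0' 0.75
cat > sp.py <<'E'
from h import *
import sys
f,x0,y0,rad=sys.argv[1],*map(float,sys.argv[2:5])
c=shot('wrist',f); print('ee',env.read_state()['ee_pos'].round(4)); P,ok=cloud(c)
near=ok&(np.hypot(P[...,0]-x0,P[...,1]-y0)<rad)
A=np.linspace(0,np.pi,18,endpoint=False); D=np.stack([np.cos(A),np.sin(A)],1)
for b in sys.argv[5:]:
    lo,hi=map(float,b.split(',')); q=P[near&(P[...,2]>lo)&(P[...,2]<hi)]
    if len(q)<8: print(b,len(q)); continue
    pr=q[:,:2]@D.T; d=pr.max(0)-pr.min(0)
    print(b,len(q),'extent ctr',np.linalg.lstsq(D,(pr.max(0)+pr.min(0))/2,rcond=None)[0].round(4),'diam',d.mean().round(4),d.min().round(4),d.max().round(4),'z',np.median(q[:,2]).round(4))
E
python3 sp.py w7.png 0.4486 0.277 0.035 .009,.016
```

```text
t: 12.58
ee_pos: [0.4827, 0.277, 0.1489]
tcp_rot: [-0.0, 1.0, 0.001, 0.001]
ft_force: [-0.9, -1.4, 0.4]
grip_width: 0.751
ee [0.4826 0.2769 0.1487]
.009,.016 838 extent ctr [0.4488 0.2777] diam 0.037 0.0364 0.0373 z 0.0114
```

View pics/w7.png

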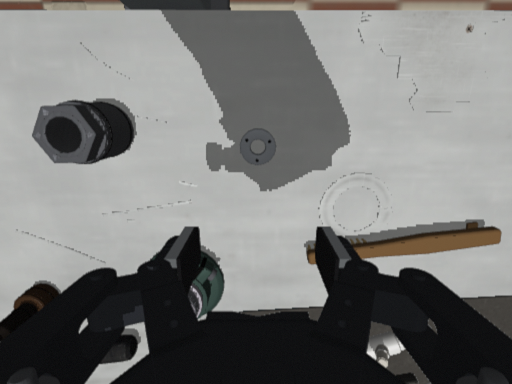

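The spacer is at (258,146), world (0.4488, 0.2777). I go down and grip.

```bash
python3 -m jog '-2 0.07 -2 0; -3.4 0.07 -6 0; -3.4 0.07 -10 0; -3.4 0.07 -12.5 0; -3.4 0.07 -13.5 0; -3.4 0.07 -14.2 0; -3.4 0.07 -14.5 0; -3.4 0.07 -14.5 0'; python3 -m jog '0 0 0 0;0 0 0 0;0 0 0 0;0 0 0 0;0 0 0 0;0 0 0 0' 0 50
```

```text
t: 13.62
ee_pos: [0.4478, 0.2777, 0.0028]
tcp_rot: [-0.001, 1.0, 0.0, 0.0]
ft_force: [0.5, -0.3, -0.2]
grip_width: 0.748
t: 14.38
ee_pos: [0.4478, 0.2777, 0.0033]
tcp_rot: [-0.001, 1.0, 0.0, 0.001]
ft_force: [-1.8, -1.1, 8.4]
grip_width: 0.412
```

```bash
python3 -m jog '0 0 1 0; 0 0 3 0; 0 0 7 0; 0 0 12 0; 1 -1 17 0; 4 -2 20 0; 8 -4 20 0; 12 -6.3 20 0'; python3 -m jog '2 -1.2 0 0; 4 -2.4 0 0; 4.7 -2.83 0 0; 4.7 -2.83 -2 0;4.7 -2.83 -5 0;4.7 -2.83 -8 0;4.7 -2.83 -9 0; 4.7 -2.83 -9 0'; python3 -m jog '0 0 0 0;0 0 0 0'; python3 sp.py w8.png .616 .187 .04 .061,.067 .085,.098 .115,.135; python3 - <<'E'
import cv2
i=cv2.imread('pics/w8.png');cv2.imwrite('pics/w8z.png',cv2.resize(i[150:300,170:350],None,fx=4,fy=4))
E
```

```text
t: 15.38
ee_pos: [0.5686, 0.2142, 0.2036]
tcp_rot: [-0.001, 1.0, 0.0, 0.001]
ft_force: [0.3, -0.2, -1.5]
grip_width: 0.413
t: 16.38
ee_pos: [0.6141, 0.1864, 0.1124]
tcp_rot: [-0.001, 1.0, -0.0, -0.0]
ft_force: [-1.2, 0.1, -1.0]
grip_width: 0.415
t: 16.62
ee_pos: [0.615, 0.1864, 0.1135]
tcp_rot: [-0.001, 1.0, 0.0, 0.001]
ft_force: [0.7, 0.5, -1.0]
grip_width: 0.411
ee [0.615  0.1863 0.1133]
.061,.067 528 extent ctr [0.6156 0.1866] diam 0.0372 0.0349 0.0384 z 0.0633
.085,.098 0
.115,.135 3890 extent ctr [0.614 0.187] diam 0.0485 0.0374 0.0628 z 0.1216
```

View pics/w8z.png

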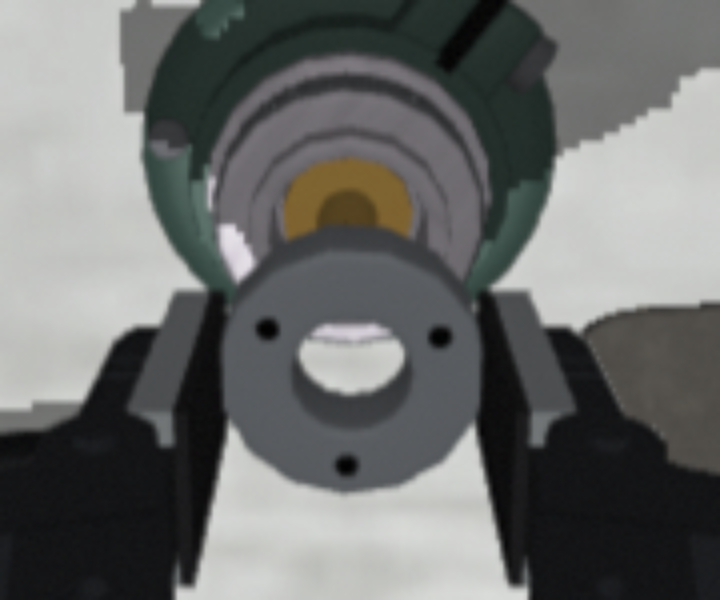

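The disc is held level in the pads, hole at zoomed (352,360), with the pin just beyond at (348,210). I measure the hole centre against the pin.

```bash
python3 - <<'E'
from h import *
c=dict(np.load('pics/w8.npz'));P,ok=cloud(c)
# disc region pixels in full image
m=np.zeros(ok.shape,bool); m[205:275,226:290]=1
m&=ok&(P[...,2]>.110)&(P[...,2]<.14)&(np.abs(P[...,1]-.1864)<.018)
q=P[m];h,e=np.histogram(q[:,2],bins=np.arange(.11,.14,.001));print(dict(zip(e.round(3),h)))
zt=e[h.argmax()]+.0005
m2=m&(np.abs(P[...,2]-zt)<.0025)&(np.hypot(P[...,0]-.615,P[...,1]-.1864)<.03)
q=P[m2];A=np.linspace(0,np.pi,18,endpoint=False);D=np.stack([np.cos(A),np.sin(A)],1);pr=q[:,:2]@D.T
print(zt,len(q),np.linalg.lstsq(D,(pr.max(0)+pr.min(0))/2,rcond=None)[0].round(4),(pr.max(0)-pr.min(0)).round(3))
co=np.polyfit(q[:,0],q[:,2],1);print('tilt x',co[0],'tilt y',np.polyfit(q[:,1],q[:,2],1)[0])
# hole: not-disc pixels inside
hull=cv2.convexHull(np.argwhere(m2)[:,::-1].astype(np.int32)); k=np.zeros(ok.shape,np.uint8);cv2.fillConvexPoly(k,hull,1)
n,l,st,ce=cv2.connectedComponentsWithStats((k.astype(bool)&~m2).astype(np.uint8)); i=1+st[1:,4].argmax()
ys,xs=np.nonzero(l==i);K=c['K'];R=c['R'];C=-R.T@c['t']
d=np.stack([(xs-K[0,2])/K[0,0],(ys-K[1,2])/K[1,1],np.ones(len(xs))],1)@R; X=C+d*((zt-C[2])/d[:,2])[:,None]
print('hole',len(xs),((X.min(0)+X.max(0))/2).round(4),(X.max(0)-X.min(0)).round(4))
E
```

```text
{np.float64(0.11): np.int64(4), np.float64(0.111): np.int64(34), np.float64(0.112): np.int64(45), np.float64(0.113): np.int64(56), np.float64(0.114): np.int64(61), np.float64(0.115): np.int64(68), np.float64(0.116): np.int64(58), np.float64(0.117): np.int64(64), np.float64(0.118): np.int64(65), np.float64(0.119): np.int64(113), np.float64(0.12): np.int64(612), np.float64(0.121): np.int64(1474), np.float64(0.122): np.int64(490), np.float64(0.123): np.int64(20), np.float64(0.124): np.int64(0), np.float64(0.125): np.int64(0), np.float64(0.126): np.int64(0), np.float64(0.127): np.int64(0), np.float64(0.128): np.int64(0), np.float64(0.129): np.int64(0), np.float64(0.13): np.int64(0), np.float64(0.131): np.int64(0), np.float64(0.132): np.int64(0), np.float64(0.133): np.int64(0), np.float64(0.134): np.int64(0), np.float64(0.135): np.int64(0), np.float64(0.136): np.int64(0), np.float64(0.137): np.int64(0), np.float64(0.138): np.int64(0), np.float64(0.139): np.int64(0)}
0.12150000000000001 2709 [0.6162 0.1867] [0.038 0.038 0.037 0.037 0.037 0.037 0.037 0.037 0.036 0.035 0.038 0.039
 0.04  0.039 0.038 0.037 0.038 0.037]
tilt x 0.0046674265523618235 tilt y 0.0025026222163250225
hole 556 [0.6154 0.1868 0.1215] [0.0145 0.0153 0.    ]
```

Centre offset is under 1 mm and the disc is level. I lower it.

```bash
python3 -m jog '0.05 -0.05 -0.7 0; 0.05 -0.05 -1.5 0; 0.05 -0.05 -2.2 0; 0.05 -0.05 -2.9 0; 0.05 -0.05 -3.5 0; 0.05 -0.05 -4 0; 0.05 -0.05 -4.3 0;0.05 -0.05 -4.3 0'
```

```text
t: 17.68
ee_pos: [0.6149, 0.1857, 0.0691]
tcp_rot: [-0.001, 1.0, -0.0, -0.0]
ft_force: [-0.3, -0.2, -0.4]
grip_width: 0.416
```

```bash
python3 -m jog '0 0 -0.1 0; 0 0 -0.2 0; 0 0 -0.25 0; 0 0 -0.25 0'
```

```text
t: 18.18
ee_pos: [0.6151, 0.1857, 0.0674]
tcp_rot: [-0.001, 1.0, 0.0, 0.0]
ft_force: [-1.8, -0.1, 5.7]
grip_width: 0.409
```

Contact force is 5.7 N, so it is seated. I release, back off and check.

```bash
python3 -m jog '0 0 0 0; 0 0 0 0; 0 0 0 0' 0.6; python3 -m jog '0 0 1 0; 0 0 4 0; 0 0 9 0; 0 0 14 0; 0 0 18 0; 4 0 18 0; 4 0 18 0; 4 0 18 0'; python3 sp.py w9.png .6165 .1863 .03 .072,.08 .089,.098; python3 - <<'E'
import cv2
i=cv2.imread('pics/w9.png');cv2.imwrite('pics/w9z.png',cv2.resize(i[80:230,170:350],None,fx=4,fy=4))
E
```

```text
t: 18.55
ee_pos: [0.6149, 0.1857, 0.0666]
tcp_rot: [-0.001, 1.0, -0.0, -0.0]
ft_force: [1.1, 1.1, 0.1]
grip_width: 0.598
t: 19.55
ee_pos: [0.6545, 0.1856, 0.2465]
tcp_rot: [-0.001, 1.0, -0.0, -0.001]
ft_force: [-0.0, 0.4, -0.3]
grip_width: 0.602
ee [0.6542 0.1856 0.2467]
.072,.08 690 extent ctr [0.6161 0.1864] diam 0.037 0.0366 0.0374 z 0.0753
.089,.098 87 extent ctr [0.6162 0.1861] diam 0.0109 0.0099 0.0114 z 0.0922
```

View pics/w9z.png

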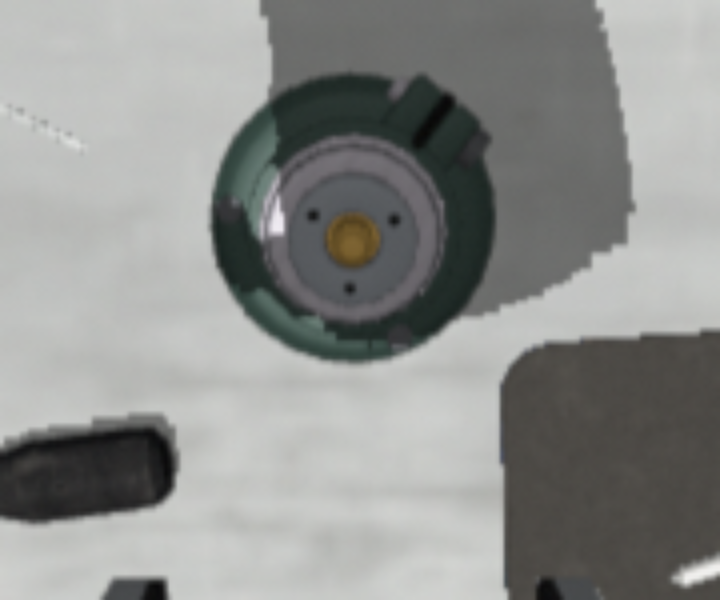

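The spacer lies flat over the pin, top at 75–76 mm and centred. Next is the nozzle.

```bash
python3 -m jog '-0.3 -4 0 0; -0.6 -10 0 0; -1 -16 0 0; -1.3 -22 0 0; -1.6 -28 0 0; -2 -34 0 0; -2 -36.7 0 0; -2 -36.7 -3 0' 0.6; python3 -m jog '0 0 0 0;0 0 0 0'; python3 sp.py wa.png .601 -.1815 .03 .022,.029 .05,.06 .05,.085 .07,.085
```

```text
t: 20.6
ee_pos: [0.6351, -0.1839, 0.2187]
tcp_rot: [0.001, 1.0, -0.001, 0.002]
ft_force: [1.2, 1.3, -0.6]
grip_width: 0.597
t: 20.85
ee_pos: [0.6348, -0.1807, 0.2178]
tcp_rot: [-0.001, 1.0, -0.0, 0.0]
ft_force: [0.3, -0.0, 0.6]
grip_width: 0.597
ee [ 0.6352 -0.1807  0.2181]
.022,.029 412 extent ctr [ 0.6008 -0.1816] diam 0.037 0.0359 0.0376 z 0.0253
.05,.06 21 extent ctr [ 0.6    -0.1814] diam 0.0191 0.0164 0.0206 z 0.0592
.05,.085 283 extent ctr [ 0.6007 -0.1817] diam 0.0201 0.0198 0.0206 z 0.0635
.07,.085 61 extent ctr [ 0.6009 -0.1818] diam 0.0087 0.0084 0.009 z 0.0747
```

View pics/wa.png

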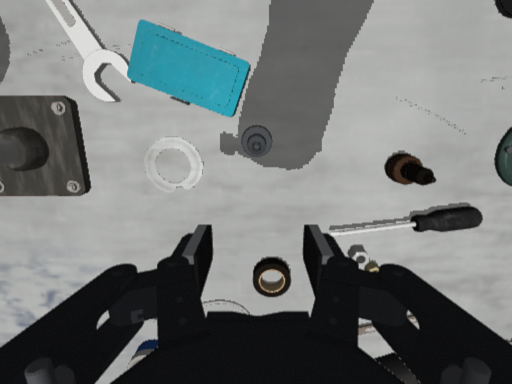

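The new nozzle is at (256,141), world (0.6009, -0.1817), and the case corner at (238,113) stays clear. I grip the stem above the case height.

```bash
python3 -m jog '-2 -0.1 0 0; -3.4 -0.1 -3 0; -3.4 -0.1 -8 0; -3.4 -0.1 -13 0; -3.4 -0.1 -16 0; -3.4 -0.1 -18 0; -3.4 -0.1 -18.5 0; -3.4 -0.1 -18.5 0' 0.55; python3 -m jog '0 0 0 0;0 0 0 0;0 0 0 0;0 0 0 0;0 0 0 0;0 0 0 0' 0 60; python3 -m jog '0 0 1 0; 0 0 3 0; 0 0 7 0; 0 0 12 0; 0 0 17 0; 0 0 20 0; 0 0 20 0; 0 0 20 0'; python3 - <<'E'
from h import *
c=shot('wrist','wb.png'); print(env.read_state()['ee_pos'])
E
```

```text
t: 21.9
ee_pos: [0.6016, -0.1822, 0.0327]
tcp_rot: [-0.001, 1.0, -0.0, 0.001]
ft_force: [0.1, 0.2, -0.8]
grip_width: 0.548
t: 22.65
ee_pos: [0.6018, -0.1823, 0.0331]
tcp_rot: [-0.001, 1.0, -0.0, 0.001]
ft_force: [-1.9, 1.8, 5.3]
grip_width: 0.223
t: 23.65
ee_pos: [0.6005, -0.1822, 0.2308]
tcp_rot: [-0.001, 1.0, 0.0, -0.001]
ft_force: [-0.3, -0.2, -2.8]
grip_width: 0.221
[ 0.60021196 -0.18215438  0.23024232]
```

View pics/wb.png

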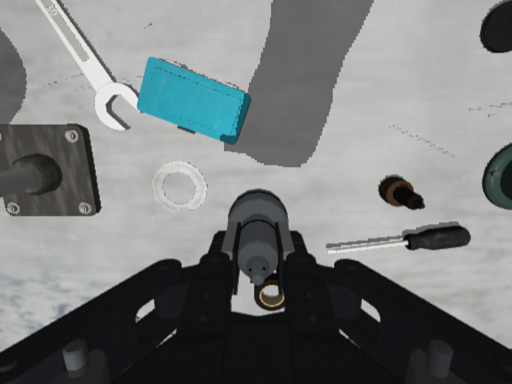

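The nozzle is held upright. I carry it over the stand.

```bash
python3 -m jog '0.1 3 0 0; 0.3 8 0 0; 0.5 13 0 0; 0.7 18.5 0 0; 0.9 24 0 0; 1.2 29 0 0; 1.4 33 0 0; 1.5 35.5 0 0'; python3 -m jog '0 1 0 0; 0 1.3 0 0; 0 1.3 -2 0; 0 1.3 -5 0; 0 1.3 -7 0; 0 1.3 -8 0; 0 1.3 -8 0'
python3 - <<'E'
from h import *
c=shot('wrist','wc.png'); print(env.read_state()['ee_pos'])
cv2.imwrite('pics/wcz.png',cv2.resize(c['img'][150:300,170:350,::-1],None,fx=4,fy=4))
P,ok=cloud(c)
for lo,hi,v0,v1 in[(.108,.119,150,260),(.061,.078,150,260)]:
    m=ok&(P[...,2]>lo)&(P[...,2]<hi)&(np.hypot(P[...,0]-.6165,P[...,1]-.186)<.024); m[:v0]=0;m[v1:]=0
    q=P[m]; print(lo,len(q)); 
    if len(q)>20:
        bs=[]
        for y in np.arange(.170,.203,.001):
            s=q[np.abs(q[:,1]-y)<.0006]
            if len(s): bs.append([np.percentile(s[:,0],1),y])
        bs=np.array(bs);print(q.min(0).round(4),q.max(0).round(4))
        from scipy.optimize import least_squares
        r=least_squares(lambda p:np.hypot(bs[:,0]-p[0],bs[:,1]-p[1])-.019,[.617,.187],loss='soft_l1',f_scale=.001);print('collar ctr',r.x.round(4),np.median(np.abs(r.fun)))
E
```

```text
t: 24.7
ee_pos: [0.6151, 0.1746, 0.2298]
tcp_rot: [-0.001, 1.0, -0.0, -0.001]
ft_force: [0.5, -0.9, -2.5]
grip_width: 0.221
t: 25.58
ee_pos: [0.6158, 0.1848, 0.1514]
tcp_rot: [-0.0, 1.0, -0.0, -0.0]
ft_force: [0.3, 0.0, -1.2]
grip_width: 0.22
[0.61617604 0.18517331 0.15216904]
0.108 1
0.061 656
[0.5971 0.168  0.0611] [0.618  0.2046 0.0771]
collar ctr [0.6163 0.1864] 0.00010496661929111292
```

View pics/wcz.png

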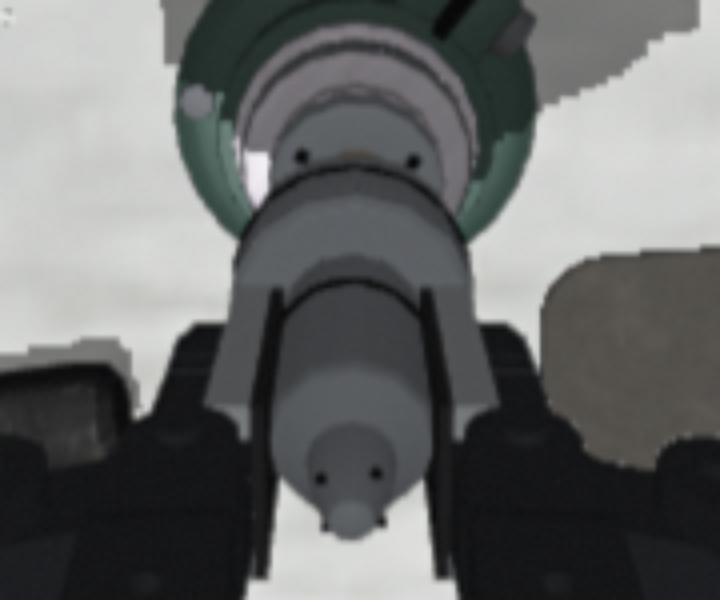

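The nozzle collar is at zoomed (352,250) and the spacer behind it at (357,140), so it needs a small shift. I fit the collar.

```bash
python3 - <<'E'
from h import *
from scipy.optimize import least_squares
c=dict(np.load('pics/wc.npz'));P,ok=cloud(c)
m=ok.copy();m[:190]=0;m[222:]=0;m[:,:228]=0;m[:,:290]&=True;m[:,290:]=0
m&=(P[...,2]>.13)&(P[...,2]<.15)&(np.hypot(P[...,0]-.6165,P[...,1]-.186)<.024)
q=P[m];print(len(q),q.min(0).round(4),q.max(0).round(4),np.percentile(q[:,2],[10,50,90]))
bs=[]
for y in np.arange(.170,.203,.001):
    s=q[np.abs(q[:,1]-y)<.0006]
    if len(s): bs.append([np.percentile(s[:,0],2),y])
bs=np.array(bs);r=least_squares(lambda p:np.hypot(bs[:,0]-p[0],bs[:,1]-p[1])-.019,[.617,.187],loss='soft_l1',f_scale=.001);print('collar ctr',r.x.round(4),np.median(np.abs(r.fun)))
t=ok&(P[...,2]>.188)&(P[...,2]<.205)&(np.hypot(P[...,0]-.6165,P[...,1]-.186)<.015); q=P[t];print('tip',len(q),((q.min(0)+q.max(0))/2).round(4))
E
```

```text
1274 [0.5959 0.1665 0.13  ] [0.6109 0.2039 0.15  ] [0.13480617 0.14337363 0.14473305]
collar ctr [0.6151 0.1856] 0.0001611217670120374
tip 927 [0.6165 0.1855 0.1964]
```

```bash
python3 -m jog '0.06 0.07 -0.3 0; 0.06 0.07 -1 0; 0.06 0.07 -1.8 0; 0.06 0.07 -2.6 0; 0.06 0.07 -3.2 0; 0.06 0.07 -3.7 0; 0.06 0.07 -3.9 0; 0.06 0.07 -3.9 0'
```

```text
t: 26.62
ee_pos: [0.6166, 0.1864, 0.1127]
tcp_rot: [-0.001, 1.0, -0.0, -0.0]
ft_force: [-0.1, -0.5, -1.9]
grip_width: 0.222
```

```bash
python3 -m jog '0 0 -0.1 0; 0 0 -0.2 0; 0 0 -0.3 0; 0 0 -0.3 0'
```

```text
t: 27.12
ee_pos: [0.6166, 0.1864, 0.1097]
tcp_rot: [-0.001, 1.0, -0.0, -0.0]
ft_force: [0.5, -0.1, -2.1]
grip_width: 0.226
```

```bash
python3 -m jog '0 0 -0.05 0; 0 0 -0.1 0; 0 0 -0.1 0'
```

```text
t: 27.5
ee_pos: [0.6166, 0.1864, 0.1091]
tcp_rot: [-0.001, 1.0, 0.0, 0.0]
ft_force: [-0.7, 0.2, 2.9]
grip_width: 0.22
```

Contact. I release, retreat straight up and check.

```bash
python3 -m jog '0 0 0 0; 0 0 0 0; 0 0 0 0' 0.5; python3 -m jog '0 0 1 0; 0 0 4 0; 0 0 9 0; 0 0 14 0; 0 0 15 0; 4 0 15 0; 4 0 15 0; 4 0 15 0'; python3 sp.py wd.png .6165 .1863 .03 .098,.106 .128,.14 .146,.16 .05,.059; python3 - <<'E'
import cv2
i=cv2.imread('pics/wd.png');cv2.imwrite('pics/wdz.png',cv2.resize(i[80:230,170:350],None,fx=4,fy=4))
E
```

```text
t: 27.88
ee_pos: [0.6166, 0.1864, 0.1087]
tcp_rot: [-0.001, 1.0, -0.0, -0.0]
ft_force: [0.0, 0.4, -0.5]
grip_width: 0.5
t: 28.88
ee_pos: [0.656, 0.1862, 0.2579]
tcp_rot: [-0.001, 1.0, -0.0, -0.001]
ft_force: [-0.2, 0.5, -0.1]
grip_width: 0.504
ee [0.6559 0.1863 0.2584]
.098,.106 512 extent ctr [0.6157 0.1871] diam 0.0369 0.0359 0.0373 z 0.1013
.128,.14 205 extent ctr [0.6157 0.1872] diam 0.0202 0.0194 0.0208 z 0.1382
.146,.16 78 extent ctr [0.6157 0.1871] diam 0.0088 0.0082 0.0093 z 0.151
.05,.059 491 extent ctr [0.6165 0.1864] diam 0.0534 0.0523 0.0537 z 0.0551
```

View pics/wdz.png

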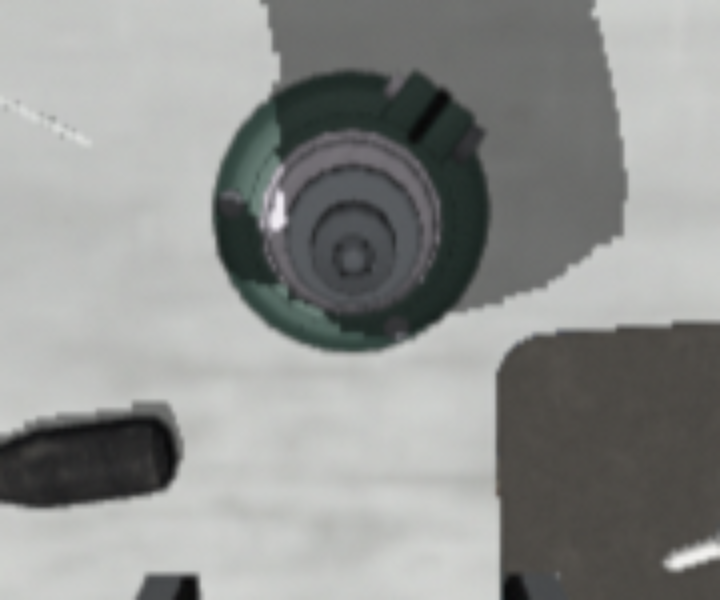

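The nozzle is upright at (0.6157, 0.1871), collar top at 102 mm, so it is seated. Now the cap nut.

```bash
python3 -m jog '-4 -1.5 0 0; -9 -3.5 0 0; -14 -5.5 0 0; -17.6 -6.7 0 0; -17.6 -6.7 -3 0; -17.6 -6.7 -5 0; -17.6 -6.7 -5 0; -17.6 -6.7 -5 0' 0.95; python3 sp.py we.png .433 .119 .04 .045,.056 .062,.072
```

```text
t: 29.92
ee_pos: [0.4806, 0.1195, 0.2097]
tcp_rot: [-0.001, 1.0, 0.0, 0.0]
ft_force: [0.1, 0.2, 0.5]
grip_width: 0.951
ee [0.4808 0.1195 0.2098]
.045,.056 339 extent ctr [0.4316 0.1196] diam 0.0554 0.0544 0.0561 z 0.0526
.062,.072 1150 extent ctr [0.4319 0.1196] diam 0.0495 0.0457 0.0517 z 0.0675
```

View pics/we.png

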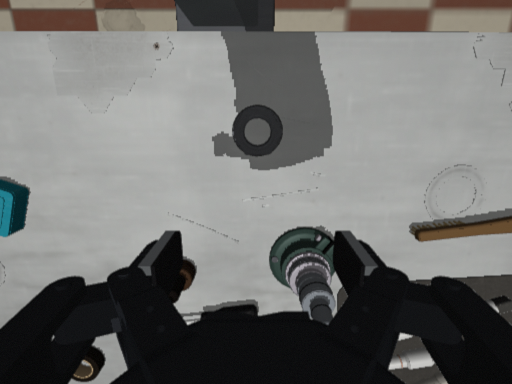

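The cap nut is at (258,131), world (0.4317, 0.1196). I grip it by the upper skirt, so the nozzle tip stays below the gripper body.

```bash
python3 -m jog '-3 0 0 0; -4.9 0 -2 0; -4.9 0 -7 0; -4.9 0 -12 0; -4.9 0 -15 0; -4.9 0 -17 0; -4.9 0 -17.8 0; -4.9 0 -17.8 0'; python3 -m jog '0 0 0 0;0 0 0 0;0 0 0 0;0 0 0 0;0 0 0 0;0 0 0 0' 0 80; python3 -m jog '0 0 1 0; 0 0 3 0; 0 0 7 0; 0 0 12 0; 0 0 17 0; 0 0 21 0; 0 0 21 0; 0 0 21 0'; python3 - <<'E'
from h import *
c=shot('wrist','wf.png'); print(env.read_state()['ee_pos'])
E
```

```text
t: 30.98
ee_pos: [0.4319, 0.1195, 0.0311]
tcp_rot: [-0.001, 1.0, -0.0, 0.0]
ft_force: [-0.6, 0.2, -0.0]
grip_width: 0.951
t: 31.72
ee_pos: [0.4324, 0.1195, 0.0323]
tcp_rot: [-0.001, 1.0, 0.0, 0.001]
ft_force: [-2.3, -1.7, 13.2]
grip_width: 0.611
t: 32.72
ee_pos: [0.431, 0.1192, 0.2402]
tcp_rot: [-0.001, 1.0, -0.0, -0.0]
ft_force: [-0.5, -0.0, -3.7]
grip_width: 0.608
[0.43075284 0.11914996 0.23966896]
```

View pics/wf.png

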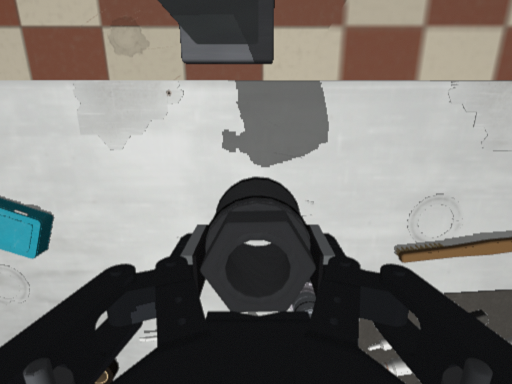

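```bash
python3 -m jog '2 0.7 0 0; 5.5 2 0 0; 9.5 3.4 0 0; 13 4.7 0 0; 16 5.8 0 0; 18 6.5 0 0; 18.5 6.7 0 0; 18.5 6.7 0 0'; python3 -m jog '0 0 0 0; 0 0 0 0';python3 - <<'E'
from h import *
c=shot('wrist','wg.png'); print(env.read_state()['ee_pos']); P,ok=cloud(c)
m=ok.copy();m[:,:190]=0;m[:,330:]=0;m[:170]=0;m[305:]=0
q=P[m&(P[...,2]>.235)&(P[...,2]<.30)];h,e=np.histogram(q[:,2],bins=np.arange(.235,.3,.002));print({round(a,3):int(b) for a,b in zip(e,h) if b>30})
zt=.2395-.032+.068
m2=m&(np.abs(P[...,2]-zt)<.004)&(np.hypot(P[...,0]-.6165,P[...,1]-.186)<.03);m2[:,:204]=0;m2[:,314:]=0
q=P[m2];print(len(q),((q.min(0)+q.max(0))/2).round(4),(q.max(0)-q.min(0)).round(4));print('tilt',np.linalg.lstsq(np.c_[q[:,:2],np.ones(len(q))],q[:,2],rcond=None)[0].round(3))
k=P[m&(P[...,2]>.252)&(P[...,2]<.262)];print('skirt top',len(k),k.min(0).round(4),k.max(0).round(4))
k=cv2.morphologyEx(m2.astype(np.uint8),cv2.MORPH_OPEN,np.ones((3,3)))
cs,_=cv2.findContours(k,cv2.RETR_CCOMP,cv2.CHAIN_APPROX_NONE)
K=c['K'];R=c['R'];C=-R.T@c['t']
for cc in cs:
    if len(cc)<40: continue
    p=cc[:,0].astype(float);d=np.c_[(p[:,0]-K[0,2])/K[0,0],(p[:,1]-K[1,2])/K[1,1],np.ones(len(p))]@R; X=C+d*((zt-C[2])/d[:,2])[:,None]
    print(len(cc),((X.min(0)+X.max(0))/2).round(4)[:2],(X.max(0)-X.min(0)).round(4)[:2])
E
```

```text
t: 33.78
ee_pos: [0.6159, 0.1862, 0.2395]
tcp_rot: [-0.001, 1.0, -0.0, -0.001]
ft_force: [-0.7, 0.4, -4.1]
grip_width: 0.61
t: 34.02
ee_pos: [0.616, 0.1862, 0.2412]
tcp_rot: [-0.001, 1.0, -0.0, 0.0]
ft_force: [0.6, 0.5, -2.8]
grip_width: 0.611
[0.61617282 0.18619736 0.24124239]
{np.float64(0.235): 167, np.float64(0.237): 163, np.float64(0.239): 163, np.float64(0.241): 158, np.float64(0.243): 125, np.float64(0.245): 91, np.float64(0.247): 95, np.float64(0.249): 100, np.float64(0.251): 63, np.float64(0.253): 215, np.float64(0.255): 242, np.float64(0.257): 218, np.float64(0.259): 488, np.float64(0.261): 987, np.float64(0.263): 381, np.float64(0.265): 378, np.float64(0.267): 392, np.float64(0.269): 419, np.float64(0.271): 439, np.float64(0.273): 531, np.float64(0.275): 4330, np.float64(0.277): 738, np.float64(0.279): 172, np.float64(0.281): 329, np.float64(0.283): 38}
5426 [0.6138 0.1878 0.275 ] [0.0434 0.0508 0.007 ]
tilt [-0.002 -0.004  0.278]
skirt top 1660 [0.5877 0.1511 0.252 ] [0.631  0.2247 0.262 ]
297 [0.6132 0.1873] [0.044  0.0497]
174 [0.6146 0.1868] [0.028  0.0284]
```

View pics/wg.png

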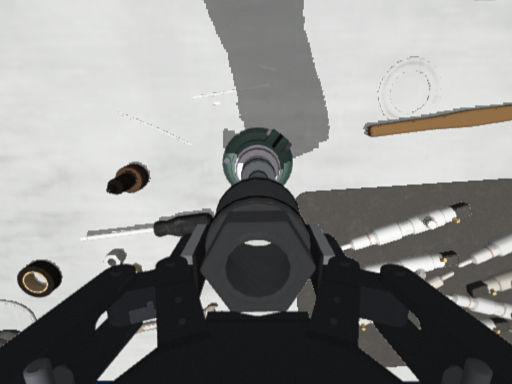

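The nut is level with its hole at about (0.6146, 0.1868). I shift 1 mm and lower it in steps, watching the force.

```bash
python3 -m jog '0.12 0 -1 0; 0.12 0 -2.5 0; 0.12 0 -4 0; 0.12 0 -5.5 0; 0.12 0 -7 0; 0.12 0 -8 0; 0.12 0 -8.5 0; 0.12 0 -8.5 0'; python3 - <<'E'
from h import *
c=shot('wrist','wh.png'); print(env.read_state()['ee_pos'],env.read_state()['ft_force'])
E
```

```text
t: 35.08
ee_pos: [0.6178, 0.1864, 0.1556]
tcp_rot: [-0.001, 1.0, -0.0, -0.0]
ft_force: [0.5, 0.2, -3.4]
grip_width: 0.613
[0.61795736 0.18641797 0.15603606] [ 0.27619732  1.15151279 -3.17356746]
```

View pics/wh.png

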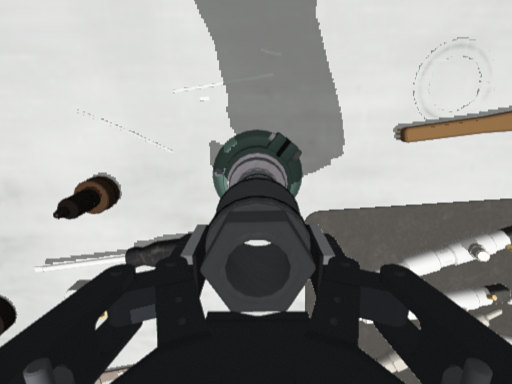

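```bash
python3 -m jog '-0.1 0.03 -0.6 0; -0.1 0.03 -1.2 0; -0.1 0.03 -1.8 0; -0.1 0.03 -2.4 0; -0.1 0.03 -2.8 0; -0.1 0.03 -2.8 0'; python3 - <<'E'
from h import *
c=shot('wrist','wi.png'); print(env.read_state()['ee_pos'],env.read_state()['ft_force'])
cv2.imwrite('pics/wiz.png',cv2.resize(c['img'][170:320,170:350,::-1],None,fx=4,fy=4))
E
```

```text
t: 35.88
ee_pos: [0.6166, 0.1866, 0.1273]
tcp_rot: [-0.001, 1.0, -0.0, -0.0]
ft_force: [-0.4, 0.0, -4.1]
grip_width: 0.613
[0.61676232 0.18666869 0.12769941] [ 0.04860554 -0.47184501 -2.97981091]
```

View pics/wiz.png

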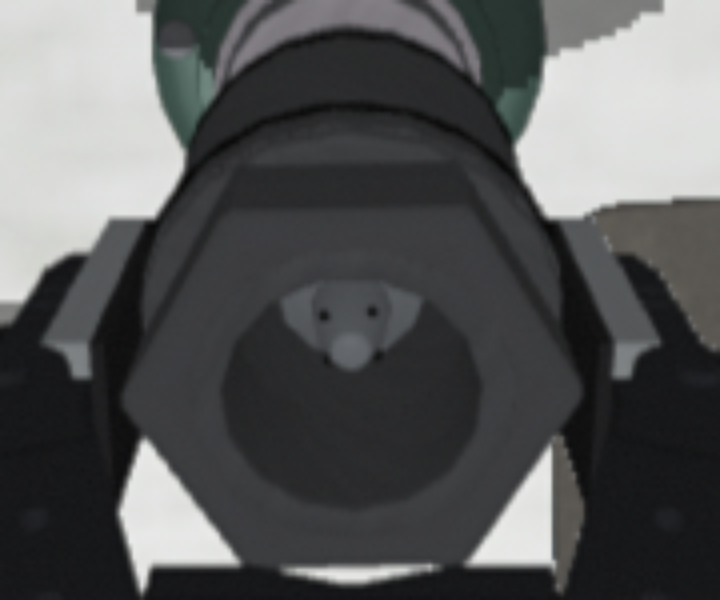

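The nozzle tip shows centred in the nut's hole at zoomed (351,350). I carry on down.

```bash
python3 -m jog '0 0 -0.5 0; 0 0 -1 0; 0 0 -1.5 0; 0 0 -1.5 0'; python3 -m jog '0 0 -0.5 0; 0 0 -1 0; 0 0 -1.5 0; 0 0 -2 0; 0 0 -2 0'
```

```text
t: 36.42
ee_pos: [0.6164, 0.1866, 0.1122]
tcp_rot: [-0.001, 1.0, -0.0, -0.0]
ft_force: [-1.2, 0.6, -2.9]
grip_width: 0.609
t: 37.05
ee_pos: [0.6164, 0.1866, 0.0922]
tcp_rot: [-0.001, 1.0, -0.0, -0.0]
ft_force: [0.5, 0.2, -3.0]
grip_width: 0.612
```

```bash
python3 -m jog '0 0 -0.1 0; 0 0 -0.2 0; 0 0 -0.3 0; 0 0 -0.35 0; 0 0 -0.35 0'
```

```text
t: 37.67
ee_pos: [0.6168, 0.1867, 0.0893]
tcp_rot: [-0.001, 1.0, -0.0, -0.0]
ft_force: [0.3, -0.3, -3.7]
grip_width: 0.612
```

```bash
python3 -m jog '0 0 -0.05 0; 0 0 -0.1 0; 0 0 -0.1 0'
```

```text
t: 38.05
ee_pos: [0.6168, 0.1867, 0.0885]
tcp_rot: [-0.001, 1.0, -0.0, 0.0]
ft_force: [-1.5, 0.1, -0.5]
grip_width: 0.611
```

```bash
python3 -m jog '0 0 -0.05 0; 0 0 -0.05 0'; python3 -m jog '0 0 0 0; 0 0 0 0; 0 0 0 0; 0 0 0 0' 0.9; python3 -m jog '0 0 1 0; 0 0 4 0; 0 0 9 0; 0 0 14 0; 0 0 18 0; 4 0 18 0; 4 0 18 0; 4 0 18 0'; python3 sp.py wj.png .6165 .1863 .035 .10,.111 .118,.128 .146,.16 .128,.14; python3 - <<'E'
import cv2
i=cv2.imread('pics/wj.png');cv2.imwrite('pics/wjz.png',cv2.resize(i[80:230,170:350],None,fx=4,fy=4))
E
```

```text
t: 38.3
ee_pos: [0.6168, 0.1867, 0.0885]
tcp_rot: [-0.001, 1.0, 0.0, 0.0]
ft_force: [-2.8, -1.4, 6.8]
grip_width: 0.616
t: 38.8
ee_pos: [0.6168, 0.1867, 0.0877]
tcp_rot: [-0.001, 1.0, -0.0, -0.0]
ft_force: [0.9, -0.0, 0.6]
grip_width: 0.897
t: 39.8
ee_pos: [0.6563, 0.1866, 0.2675]
tcp_rot: [-0.001, 1.0, -0.0, -0.001]
ft_force: [-0.8, 0.5, 0.3]
grip_width: 0.905
ee [0.6561 0.1866 0.2677]
.10,.111 469 extent ctr [0.616  0.1874] diam 0.0553 0.0543 0.056 z 0.107
.118,.128 1114 extent ctr [0.6162 0.1873] diam 0.0494 0.046 0.0516 z 0.1235
.146,.16 71 extent ctr [0.6157 0.1871] diam 0.0085 0.0077 0.0094 z 0.151
.128,.14 186 extent ctr [0.6156 0.1871] diam 0.0201 0.0191 0.0207 z 0.1384
```

View pics/wjz.png

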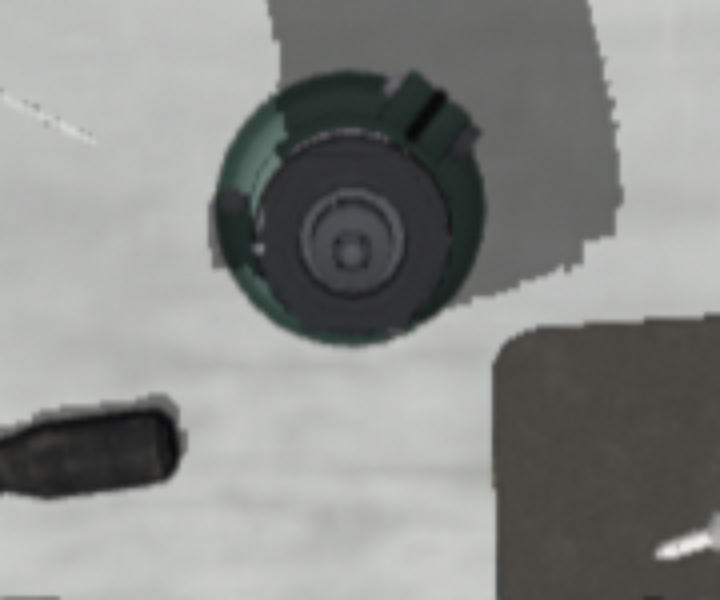

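The nut is seated: top at 123.5 mm, skirt step at 107 mm, about 1 mm off axis and level. I do a last bystander check from above, then hand in.

```bash
python3 - <<'E'
from loc import *
B=dict(worn=(288,155,14,.05,.09),case=(393,200,32,.018,.04),brush=(122,182,50,.015,.04))
c=shot('top','top1.png')
for k in (dict(np.load('pics/top0.npz')),c): loc(k,0,B)
from rig import hand_in
print(hand_in())
E
```

```text
worn bench -0.0009 n 59 mean [0.63   0.0121 0.0633] circ 0.6314 0.0121 0.0101 zmax 0.0767
case bench -0.001 n 1387 mean [ 0.5172 -0.2563  0.0248] circ 0.5281 -0.2415 0.0916 zmax 0.0399
brush bench 0.0001 n 701 mean [0.5696 0.446  0.0243] circ 0.583 0.4425 0.1107 zmax 0.0321
worn bench -0.0009 n 55 mean [0.6302 0.012  0.064 ] circ 0.6319 0.0112 0.0101 zmax 0.0771
case bench -0.001 n 1338 mean [ 0.5151 -0.2589  0.0245] circ 0.516 -0.2594 0.0703 zmax 0.0323
brush bench -0.0 n 708 mean [0.5695 0.4465 0.0243] circ 0.5849 0.4422 0.1101 zmax 0.0323
the job is handed in; nothing more can be done
None
```

I built up the nozzle end in the order asked (spindle, spacer, new nozzle, cap nut) and handed the job in at about 40 s of the 120 s. `hand_in` gave no verdict.

- **Stack:** the wrist-camera checks after each placing put each part within about 1.1 mm of the stand's axis. Heights matched the seats to about 1 mm: spindle foot top at 53.5 mm, spacer top at 75.3 mm, nozzle collar top at about 101–102 mm and nut top at 123.5 mm. After the last release the gripper was clear of everything.
- **Bystanders:** the top camera showed the worn nozzle and the brush unmoved. The case's average position reads about 3 mm different from the start. That measuring window included the new nozzle at the start, so I believe the case did not move, but I did not prove it.
- **Disagreement:** the top and wrist cameras differ by about 4–5 mm in x. I used only the wrist camera's relative measurements for the fits, so this did not affect them.

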